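# Finish the bundle layer and hold the counter reset

## Task

At the outfeed of the moulder, leaving everything else on the table where it is, complete the layer on the pallet slab: set the two loose bundles down flat in the two empty blue outlines, squarely within the interlocking pattern, with the two bundles already there left in their outlines. Then take the orange-handled stylus out of its socket, reach through the yellow-ringed aperture of the control station and press the recessed red reset button fully down, and finish while still gripping the stylus and holding the button down: do not let go at the end.

Things in the scene. Friction and masses are not known exactly. Their poses are not given: they have to be found in the camera images.
- bundle_1: Loose bundle of planed wooden slats, 100 (its x) x 60 (its y) x 40 mm high, 0.16 to 0.31 kg, with two black straps and, on top, a dark wooden carrying batten 66 mm long (along its x) x 20 mm wide x 34 mm high in the middle, so 74 mm high in all; origin: centre of its underside, z up. It stands on the table left of the slab.
- bundle_2: Loose, identical to bundle_1: bundle of planed wooden slats, 100 (its x) x 60 (its y) x 40 mm high, 0.16 to 0.31 kg, with two black straps and, on top, a dark wooden carrying batten 66 mm long (along its x) x 20 mm wide x 34 mm high in the middle, so 74 mm high in all; origin: centre of its underside, z up. It stands on the table left of the slab, farther out than bundle_1.
- laid_b: Identical bundle (same size, batten and axes as bundle_1), loose, already lying in outline b on the slab.
- laid_d: Identical bundle (same size, batten and axes as bundle_1), loose, already lying in outline d on the slab.
- slab: Fixed plywood pallet slab, 200 x 200 mm, top face 26 mm above the table, with four 100 x 60 mm places outlined in blue, interlocking as a pinwheel round an empty square in the middle. Origin: centre of its underside, z up.
- spot_a (a point): centre of an outline on the slab's top face, at the height of that face; its x axis is the long direction of the 100 x 60 mm place (a bundle may lie either way round); neighbouring places are 6 mm apart. Empty at the start, between laid_b and laid_d.
- spot_c (a point): centre of an outline on the slab's top face, at the height of that face; its x axis is the long direction of the 100 x 60 mm place (a bundle may lie either way round); neighbouring places are 6 mm apart. Empty at the start, the place opposite spot_a.
- spot_b (a point): centre of an outline on the slab's top face, at the height of that face; its x axis is the long direction of the 100 x 60 mm place (a bundle may lie either way round); neighbouring places are 6 mm apart. Taken by laid_b.
- spot_d (a point): centre of an outline on the slab's top face, at the height of that face; its x axis is the long direction of the 100 x 60 mm place (a bundle may lie either way round); neighbouring places are 6 mm apart. Taken by laid_d.
- stylus: Loose upright reset stylus, 115 mm long, 0.06 kg: from the bottom a brass rod 8 mm thick and 55 mm long, a steel collar 26 mm across and 5 mm thick, an orange round handle 18 mm thick and 55 mm long (60 to 115 mm above the tip). Origin: the centre of the rod's lower end (the tip); z along the stylus up to the handle. At the start it stands in the socket, collar on its top face, tip 10 mm above the table.
- socket: Fixed aluminium block 50 x 50 x 65 mm high with a 13 mm vertical hole in the middle, in which the stylus stands. Origin: centre of its underside.
- station: Fixed control station, blue box with white top plate, 110 (x) x 120 (y) x 60 mm high; other controls on the plate rise at most 16 mm above it. Origin: centre of its underside, z up.
- aperture (a point): Centre of the round aperture in the station's top plate, on the plate's upper face, 60 mm above the table: 18 mm across, plate 6 mm thick, yellow ring round it (34 mm across). It is vertical; too narrow for a finger.
- button_top (a point): Centre of the upper face of the recessed red reset button (24 mm across), straight below the aperture, 30 mm below the plate's upper face when not pressed. It moves down with the button.
- reset_button (a joint): Travel of the reset button: 0 = out, 0.008 m = fully down; spring-loaded, about 2 N starts it moving, 6 N takes it fully down, and it springs back when let go.
- glue: Bystander: white glue bottle with orange cap, 60 mm thick, 160 mm high. Origin: centre of its underside.
- tape: Bystander: yellow tape measure 70 x 35 x 65 mm high. Origin: centre of its underside.
- wrench: Bystander: steel wrench lying on the table left of the bundles. Origin: centre of its underside.
- brush: Bystander: brush lying at the right of the table. Origin: centre of its underside.
- mug: Bystander: blue mug, 80 mm across, 90 mm high. Origin: centre of its underside.
- offcut: Bystander: piece of wooden moulding 70 x 45 x 35 mm high. Origin: centre of its underside.
Mind the look-alikes: they are no part of the job. There is more than one size of the station; the one meant has the size given above.

How it is judged:
By the outcome, as a careful person would: the job done as asked, in the order asked, and still so for the second after the job is handed in, while the arm keeps its last pose, push and grip.
It also fails if it takes over 70 s, if anything falls off the work surface, if the arm or the gripper's body presses on something with over 40 N, if the wrist force passes 120 N, or if a joint passes its speed limit or range.

## Robot

A 6-joint arm with a two-finger parallel gripper is mounted at the origin on the work surface. World frame = base frame: x ahead of the robot, y to its left, z up, the work surface at z = 0. Lengths are in m, angles in rad, forces in N, time in s.
With the tool pointing down it reaches from about 0.3 to 0.775 m from the base axis. Payload 14.6 kg.
Tool frame: the origin (TCP) lies on the centre line of the jaws, within the pads' length; the fingertips stand 8 mm ahead of it and the grasp point (between the pads) lies 11 mm behind it (tip_extent is the distance from the TCP to the fingertips, in m); z points along the fingers, y is the line along which they close (so a half turn about z gives the same grasp; the last joint's range is limited). The gripper opens to 94 mm and grips with 3 to 60 N. Pads are 16 mm wide; open, the fingers measure 119 mm over their backs; the gripper's body (75 mm by 177 mm) begins 78 mm behind the grasp point.
Start: joints at [-1.235, 0.3, 1.521, -0, 1.321, -0.067], TCP at [0.216, -0.506, 0.213] pointing down, gripper open.
Joint ranges: [-3.03, 3.03], [-0.79, 2.21], [0.23, 2.52], [-1.04, 4.18], [0, 3.07], [-2.55, 2.55]. Speed limits (rad/s): [2.22, 2.22, 2.57, 3.14, 3.14, 3.14].

## Interface

Orientations are given as [roll, pitch, yaw] about the fixed x, y, z axes, in that order (R = Rz(yaw) Ry(pitch) Rx(roll)).
In Python, from bench import * gives the robot as it stands.
- The arm moves only by the tool step_arm, never from a script. Its argument "deltas" is a list of rows, each an object of numbers: "tx", "ty", "tz": the shift along the tool's x, y, z in units of 0.1 m (1.0 is 0.1 m); "ax", "ay", "az": the turn, a rotation vector about the tool's x, y, z in units of 0.12 rad (1.0 is 0.12 rad); "grip": the opening, from -1 (shut) to 1 (fully open). A call has exactly 10 rows; each row shifts and turns the commanded pose from where the row before left it, along the tool's axes as they then stand; what a row does not reach is not made up. A row lasts 1/10 s, in which the tool goes at most 50 mm and 8.59 degrees, less where a joint would pass 70% of its speed; a pose out of reach is approached as far as the arm can. A call with a number of a shift or a turn outside -1 to 1 is refused whole. A call with a gripper value outside its range is refused whole. The fingers move at their own pace and stop on an object; "newtons" is the grip in N (left out, the last holds). Time passes only in rows, so rows that do not move let the fingers close, or fill a call up. It gives the time, the measured TCP pose, the force, the opening and the grip force at its end, in the units of the state.
- sense(): the state, without advancing time (a new reading comes with each control period).
- grab_frame(name): name is "side" or "top" or "wrist"; returns the picture (420x560x3 uint8, red, green, blue); there is no depth.
- camera_model(name): a dict with "intrinsics" (3x3 intrinsics, pixels), "world_to_cam" (4x4, takes a point from world to camera coordinates); the wrist camera has in their place "tool_from_camera" (4x4, takes a point from camera to tool coordinates, whose origin is the TCP and whose axes are the flange's). Camera axes: x right, y up, looking along -z (the intrinsics and any distortion apply to the point x, -y, -z); pixel columns grow to the right and rows downward; lengths in m; the calibration is good to about 2 mm. A picture is of the moment at which its call begins: read the wrist's pose just before it. camera_model takes no time and is no camera call.
- job_done(): hands the job in; it is judged then, once.
The state is a dict: "t": time; "q": joint angles; "dq": joint speeds; "joint_efforts": joint torques, N m; "position": TCP position; "eef_rot": TCP orientation; "ft_force": force on the tool from outside, world axes, zero at the start; "torque": the same for the moment, N m; "grip_width": opening from 0.0 (shut) to 1.0 (fully open); "grip_force": force on a finger pad.
Only numpy, scipy, OpenCV 4.12 (cv2) and the standard library are available. Lean on these libraries where they do the work, as an engineer would, in place of code of your own. Each camera call takes 0.05 s, during which the arm holds its last target. There are 200 camera calls.

## Working session

There is one attempt and no reset: what is moved stays moved. The work goes in short steps, Python scripts to look and compute and a tool call to move; the robot and the scene stay as the last step left them, time stands still between calls to the robot, and variables do not carry over. Pictures are saved under pics/ and viewed, at most 10 in all, crops included, and the job is handed in when it is done.

Besides the shell and the picture viewer there is one more tool, called after "Emit:" in YAML: its name, and indented under it one key for each argument. step_arm: Moves the arm, as the interface text tells. Its arguments: {"type":"object","properties":{"deltas":{"type":"array"},"newtons":{"type":"number"}},"required":["deltas"]}

```bash
mkdir -p pics; ls
python3 - <<'E'
from bench import *
import cv2,numpy as np
np.set_printoptions(precision=4,suppress=True)
s=sense();print({k:np.round(v,3) for k,v in s.items()})
for n in("top","side","wrist"):
    f=grab_frame(n);cv2.imwrite(f"pics/{n}0.png",f[...,::-1]);
    m=camera_model(n);print(n,m)
a=cv2.imread("pics/top0.png");
cv2.imwrite("pics/top0b.png",cv2.resize(a,(800,600),interpolation=cv2.INTER_CUBIC))
E
```

```text
pics
{'t': np.float64(0.0), 'q': array([-1.235,  0.3  ,  1.522,  0.   ,  1.321, -0.067]), 'dq': array([ 0.   , -0.   , -0.001,  0.001, -0.   ,  0.   ]), 'joint_efforts': array([  0.002, -53.181, -35.274,   0.071,   0.024,  -0.   ]), 'position': array([ 0.216, -0.506,  0.213]), 'eef_rot': array([-3.14 , -0.   ,  0.403]), 'ft_force': array([-0.126,  0.171,  0.434]), 'torque': array([-0.041,  0.044,  0.026]), 'grip_force': np.float64(0.0), 'grip_width': np.float64(1.0)}
top {'intrinsics': array([[499.7201,   0.    , 278.1132],
       [  0.    , 499.7201, 212.8189],
       [  0.    ,   0.    ,   1.    ]]), 'world_to_cam': array([[ 0.0304, -0.9995,  0.0022, -0.0573],
       [ 0.9855,  0.0304,  0.1666, -0.4996],
       [-0.1666, -0.0029,  0.986 , -1.7891],
       [ 0.    ,  0.    ,  0.    ,  1.    ]])}
side {'intrinsics': array([[519.3652,   0.    , 279.2294],
       [  0.    , 519.3652, 211.7028],
       [  0.    ,   0.    ,   1.    ]]), 'world_to_cam': array([[-0.9311, -0.3646,  0.01  ,  0.474 ],
       [ 0.257 , -0.6363,  0.7273, -0.2189],
       [-0.2588,  0.6798,  0.6862, -1.3849],
       [ 0.    ,  0.    ,  0.    ,  1.    ]])}
wrist {'intrinsics': array([[327.6899,   0.    , 280.3996],
       [  0.    , 327.6899, 206.0945],
       [  0.    ,   0.    ,   1.    ]]), 'tool_from_camera': array([[ 0.0011,  0.9618,  0.2736,  0.0779],
       [ 1.    , -0.001 , -0.0003,  0.0006],
       [-0.    ,  0.2736, -0.9618, -0.1714],
       [ 0.    ,  0.    ,  0.    ,  1.    ]])}
```

View pics/top0b.png

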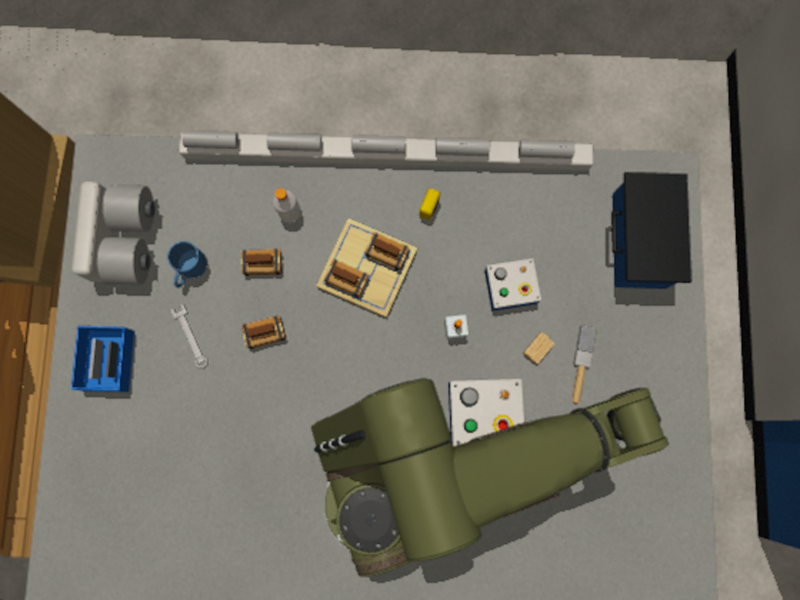

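View pics/side0.png

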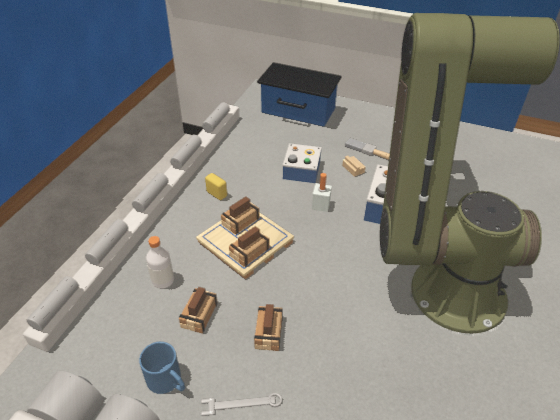

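```bash
cat > h.py <<'E'
from bench import *
import cv2,numpy as np
from scipy.spatial.transform import Rotation as R
np.set_printoptions(precision=4,suppress=True)
def tool(s):
    T=np.eye(4);T[:3,:3]=R.from_euler('xyz',s['eef_rot']).as_matrix();T[:3,3]=s['position'];return T
def pose(n,s=None):
    m=camera_model(n)
    return (m['intrinsics'],tool(s)@m['tool_from_camera'] if n=='wrist' else np.linalg.inv(m['world_to_cam']))
def cast(n,uv,z,s=None):
    K,C=pose(n,s);uv=np.atleast_2d(uv).astype(float)
    d=np.c_[(uv[:,0]-K[0,2])/K[0,0],-(uv[:,1]-K[1,2])/K[1,1],-np.ones(len(uv))]@C[:3,:3].T
    return C[:3,3]+d*((z-C[2,3])/d[:,2])[:,None]
def proj(n,P,s=None):
    K,C=pose(n,s);p=(np.atleast_2d(P)-C[:3,3])@C[:3,:3]
    return np.c_[K[0,0]*p[:,0]/-p[:,2]+K[0,2],K[1,1]*p[:,1]/p[:,2]+K[1,2]]
def snap(tag):
    s=sense();f=grab_frame('wrist')[...,::-1].copy();cv2.imwrite(f'pics/{tag}.png',f);np.save(f'pics/{tag}.npy',s,allow_pickle=True);return s,f
def load(tag): return np.load(f'pics/{tag}.npy',allow_pickle=True).item(),cv2.imread(f'pics/{tag}.png')
def delta(s,xy,z,yaw):
    "shift in tool axes (units of .1 m) and az (units .12 rad) to reach pointing-down pose; tool y at yaw"
    T=tool(s);d=T[:3,:3].T@(np.array([*xy,z])-T[:3,3])
    a=np.arctan2(T[1,1],T[0,1]);e=(yaw-a+np.pi/2)%np.pi-np.pi/2
    return d/.1,-e/.12
E
python3 - <<'E'
from h import *
k=1/1.42857
for n,u,v,z in [("b1",262,256,.074),("b2",264,326,.074),("slabc",367,268,.026),("stylus top",458,324,.125),("sock",457,327,.065),("stA",513,283,.06),("apA",525,289,.06),("stB",487,410,.06),("apB",503,426,.06)]:
    print(n,cast("top",[u*k,v*k],z)[0])
for n,q in {"slab":[(353,219),(417,247),(388,315),(318,284)],"stA":[(486,264),(534,258),(540,303),(493,309)],"stB":[(450,380),(523,379)]}.items():
    p=cast("top",np.array(q)*k,.026 if n=="slab" else .06);print(n,np.linalg.norm(np.roll(p,-1,0)-p,axis=1))
E
```

```text
b1 [0.6092 0.3062 0.074 ]
b2 [0.4297 0.2901 0.074 ]
slabc [0.5967 0.04   0.026 ]
stylus top [ 0.4424 -0.1915  0.125 ]
sock [ 0.4432 -0.1941  0.065 ]
stA [ 0.5616 -0.3356  0.06  ]
apA [ 0.547  -0.3662  0.06  ]
stB [ 0.2388 -0.2723  0.06  ]
apB [ 0.2009 -0.3121  0.06  ]
slab [0.1849 0.1957 0.1995 0.1963]
stA [0.1247 0.1178 0.1208 0.1179]
stB [0.1823 0.1823]
```

Emit:
step_arm:
  deltas:
    - {"tx": 0.39,"ty": -0.257,"tz": -0.05,"grip": -0.1}
    - {"tx": 0.39,"ty": -0.257,"tz": -0.05}
    - {"tx": 0.39,"ty": -0.257,"tz": -0.05}
    - {"tx": 0.39,"ty": -0.257,"tz": -0.05}
    - {"tx": 0.39,"ty": -0.257,"tz": -0.05}
    - {"tx": 0.39,"ty": -0.257}
    - {"tx": 0.39,"ty": -0.257}
    - {"tx": 0.39,"ty": -0.257}
    - {"tx": 0.39,"ty": -0.257}
    - {"tx": 0.39,"ty": -0.257}
  newtons: 25

```text
invalid input at $.deltas[0]: expected keys tx, ty, tz, ax, ay, az, grip
```

Emit:
step_arm:
  deltas:
    - {"tx": 0.39,"ty": -0.257}
    - {"tx": 0.39,"ty": -0.257}
    - {"tx": 0.39,"ty": -0.257}
    - {"az": -1}
    - {"az": -1}
    - {"az": -1}
    - {"az": -1}
    - {"az": -1}
    - {"az": -1}
    - {"az": -1}

```text
invalid input at $.deltas[0]: expected keys tx, ty, tz, ax, ay, az, grip
```

Run:
```python
from h import *
s,f=snap('w1');print(s['position'],s['eef_rot'],s['q'],s['grip_width'])
```

```text
[ 0.2155 -0.5058  0.213 ] [-3.1407 -0.      0.4028] [-1.2346  0.3004  1.5214 -0.      1.3207 -0.0666] 1.0007282095640426
```

View pics/w1.png

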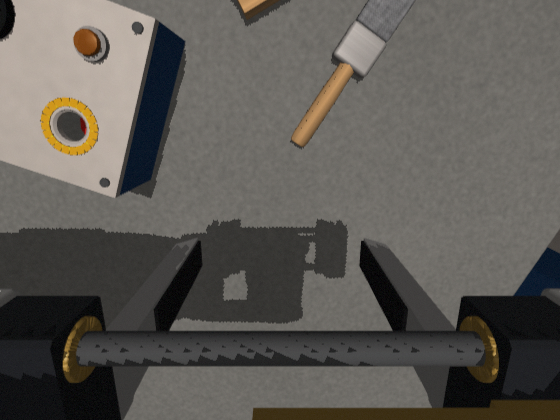

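Emit:
step_arm:
  deltas:
    - {"tx": 0.41,"ty": -0.23,"tz": -0.08,"ax": 0,"ay": 0,"az": 0,"grip": -0.1}
    - {"tx": 0.41,"ty": -0.23,"tz": -0.08,"ax": 0,"ay": 0,"az": 0,"grip": -0.1}
    - {"tx": 0.41,"ty": -0.23,"tz": -0.08,"ax": 0,"ay": 0,"az": 0,"grip": -0.1}
    - {"tx": 0.41,"ty": -0.23,"tz": -0.08,"ax": 0,"ay": 0,"az": 0,"grip": -0.1}
    - {"tx": 0.41,"ty": -0.23,"tz": -0.08,"ax": 0,"ay": 0,"az": 0,"grip": -0.1}
    - {"tx": 0.41,"ty": -0.23,"tz": 0,"ax": 0,"ay": 0,"az": 0,"grip": -0.1}
    - {"tx": 0.41,"ty": -0.23,"tz": 0,"ax": 0,"ay": 0,"az": 0,"grip": -0.1}
    - {"tx": 0.41,"ty": -0.23,"tz": 0,"ax": 0,"ay": 0,"az": 0,"grip": -0.1}
    - {"tx": 0.41,"ty": -0.23,"tz": 0,"ax": 0,"ay": 0,"az": 0,"grip": -0.1}
    - {"tx": 0.41,"ty": -0.23,"tz": 0,"ax": 0,"ay": 0,"az": 0,"grip": -0.1}
  newtons: 25

```text
t: 1.2
position: [0.5035, -0.1319, 0.2535]
eef_rot: [3.141, -0.0, 0.403]
ft_force: [0.5, -1.1, 0.1]
grip_width: 0.449
grip_force: 0.0
```

Emit:
step_arm:
  deltas:
    - {"tx": 0.41,"ty": -0.23,"tz": 0,"ax": 0,"ay": 0,"az": 0,"grip": -0.1}
    - {"tx": 0.41,"ty": -0.23,"tz": 0,"ax": 0,"ay": 0,"az": 0,"grip": -0.1}
    - {"tx": 0,"ty": 0,"tz": 0,"ax": 0,"ay": 0,"az": -1,"grip": -0.1}
    - {"tx": 0,"ty": 0,"tz": 0,"ax": 0,"ay": 0,"az": -1,"grip": -0.1}
    - {"tx": 0,"ty": 0,"tz": 0,"ax": 0,"ay": 0,"az": -1,"grip": -0.1}
    - {"tx": 0,"ty": 0,"tz": 0,"ax": 0,"ay": 0,"az": -1,"grip": -0.1}
    - {"tx": 0,"ty": 0,"tz": 0,"ax": 0,"ay": 0,"az": -1,"grip": -0.1}
    - {"tx": 0,"ty": 0,"tz": 0,"ax": 0,"ay": 0,"az": -1,"grip": -0.1}
    - {"tx": 0,"ty": 0,"tz": 0,"ax": 0,"ay": 0,"az": -1,"grip": -0.1}
    - {"tx": 0,"ty": 0,"tz": 0,"ax": 0,"ay": 0,"az": 0,"grip": -0.1}

```text
t: 2.2
position: [0.56, -0.0592, 0.2533]
eef_rot: [-3.141, 0.0, 1.245]
ft_force: [0.0, -0.1, 0.8]
grip_width: 0.449
grip_force: 0.0
```

Run:
```python
from h import *
s,f=snap('w2');print(s['position'],s['eef_rot'],s['q'],s['grip_width'])
```

```text
[ 0.56   -0.0592  0.2533] [-3.1412  0.      1.2448] [-0.1704  0.3024  1.4251  0.      1.4144  0.1557] 0.44920886131011206
```

View pics/w2.png

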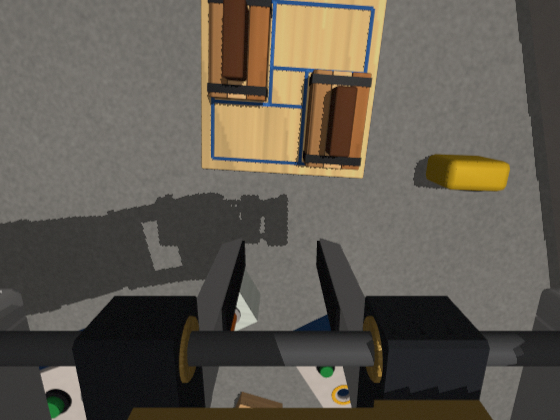

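Emit:
step_arm:
  deltas:
    - {"tx": 0.3,"ty": -0.05,"tz": -0.1,"ax": 0,"ay": 0,"az": 0,"grip": -0.1}
    - {"tx": 0.3,"ty": -0.05,"tz": -0.1,"ax": 0,"ay": 0,"az": 0,"grip": -0.1}
    - {"tx": 0.2,"ty": 0,"tz": -0.1,"ax": 0,"ay": 0,"az": 0,"grip": -0.1}
    - {"tx": 0,"ty": 0,"tz": 0,"ax": 0,"ay": 0,"az": 0,"grip": -0.1}
    - {"tx": 0,"ty": 0,"tz": 0,"ax": 0,"ay": 0,"az": 0,"grip": -0.1}
    - {"tx": 0,"ty": 0,"tz": 0,"ax": 0,"ay": 0,"az": 0,"grip": -0.1}
    - {"tx": 0,"ty": 0,"tz": 0,"ax": 0,"ay": 0,"az": 0,"grip": -0.1}
    - {"tx": 0,"ty": 0,"tz": 0,"ax": 0,"ay": 0,"az": 0,"grip": -0.1}
    - {"tx": 0,"ty": 0,"tz": 0,"ax": 0,"ay": 0,"az": 0,"grip": -0.1}
    - {"tx": 0,"ty": 0,"tz": 0,"ax": 0,"ay": 0,"az": 0,"grip": -0.1}

```text
t: 3.25
position: [0.5763, 0.0195, 0.2834]
eef_rot: [-3.142, 0.0, 1.242]
ft_force: [-0.6, 0.8, 0.1]
grip_width: 0.45
grip_force: 0.0
```

Run:
```python
from h import *
s,f=snap('w3');print(s['position'],s['eef_rot'],s['grip_width'])
cv2.imwrite('pics/w3b.png',cv2.resize(f[:300],(800,429),interpolation=cv2.INTER_CUBIC))
```

```text
[0.5763 0.0195 0.2834] [-3.1416  0.      1.2424] 0.4501041676471599
```

View pics/w3b.png

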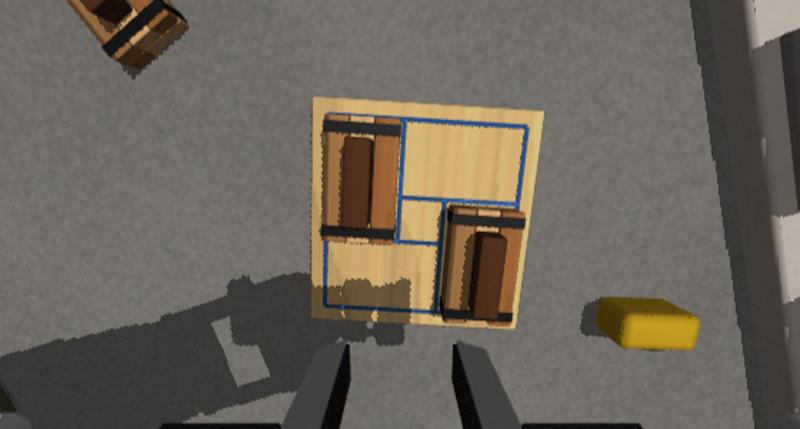

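Run:
```python
from h import *
s,f=load('w3')
h=cv2.cvtColor(f,cv2.COLOR_BGR2HSV)
roi=np.zeros(f.shape[:2],np.uint8);roi[60:232,205:395]=255
blue=cv2.inRange(h,(100,110,50),(130,255,255))&roi
p=cast('wrist',np.argwhere(blue)[:,::-1],.026,s)[:,:2]
r=cv2.minAreaRect(p.astype(np.float32)*1000);print(len(p),'blue',r)
tan=cv2.inRange(h,(10,40,90),(30,200,255))&roi
tan=cv2.morphologyEx(tan,cv2.MORPH_OPEN,np.ones((3,3)))
c=max(cv2.findContours(tan,0,2)[0],key=cv2.contourArea)
p2=cast('wrist',c[:,0],.026,s)[:,:2]
r2=cv2.minAreaRect(p2.astype(np.float32)*1000);print('slab',r2)
q=cast('wrist',np.array([(313,97),(543,110),(516,328),(312,319)])/1.42857,.026,s);print(q,q.mean(0),np.linalg.norm(np.roll(q,-1,0)-q,axis=1))
# blue histograms in the slab frame
c0=np.array(r[0])/1000
a=np.deg2rad(r[2]);M=np.array([[np.cos(a),np.sin(a)],[-np.sin(a),np.cos(a)]])
l=(p-c0)@M.T*1000
for i in(0,1):
    H,e=np.histogram(l[:,i],bins=np.arange(-90,92,2));print([(int(b+1),int(n)) for n,b in zip(H,e) if n>18])
cv2.imwrite('pics/m.png',blue)
```

```text
1180 blue ((600.73974609375, 39.262786865234375), (174.7991485595703, 175.4481964111328), 67.89196014404297)
slab ((600.9466552734375, 39.3385009765625), (200.5348663330078, 199.89141845703125), 67.85126495361328)
[[ 0.547   0.1674  0.026 ]
 [ 0.7296  0.0945  0.026 ]
 [ 0.6567 -0.09    0.026 ]
 [ 0.4723 -0.0177  0.026 ]] [0.6014 0.0385 0.026 ] [0.1967 0.1984 0.1981 0.1995]
[(-87, 73), (-85, 65), (-21, 37), (-19, 40), (19, 91), (21, 90), (85, 103), (87, 127)]
[(-87, 71), (-85, 73), (-21, 91), (-19, 88), (19, 110), (21, 102), (85, 49), (87, 49)]
```

Emit:
step_arm:
  deltas:
    - {"tx": 0.4,"ty": -0.2,"tz": 0,"ax": 0,"ay": 0,"az": 0,"grip": -0.1}
    - {"tx": 0.4,"ty": -0.2,"tz": 0,"ax": 0,"ay": 0,"az": 0,"grip": -0.1}
    - {"tx": 0.35,"ty": -0.26,"tz": 0,"ax": 0,"ay": 0,"az": 0,"grip": -0.1}
    - {"tx": 0,"ty": 0,"tz": 0,"ax": 0,"ay": 0,"az": -0.5,"grip": -0.1}
    - {"tx": 0,"ty": 0,"tz": 0,"ax": 0,"ay": 0,"az": -1,"grip": -0.1}
    - {"tx": 0,"ty": 0,"tz": 0,"ax": 0,"ay": 0,"az": -1,"grip": -0.1}
    - {"tx": 0,"ty": 0,"tz": 0,"ax": 0,"ay": 0,"az": 0,"grip": -0.1}
    - {"tx": 0,"ty": 0,"tz": 0,"ax": 0,"ay": 0,"az": 0,"grip": -0.1}
    - {"tx": 0,"ty": 0,"tz": 0,"ax": 0,"ay": 0,"az": 0,"grip": -0.1}
    - {"tx": 0,"ty": 0,"tz": 0,"ax": 0,"ay": 0,"az": 0,"grip": -0.1}

```text
t: 4.3
position: [0.5509, 0.1498, 0.2835]
eef_rot: [3.142, -0.0, 1.541]
ft_force: [0.5, -0.8, -0.7]
grip_width: 0.449
grip_force: 0.0
```

Run:
```python
from h import *
s,f=snap('w4');print(s['position'],s['eef_rot'],s['grip_width'])
cv2.imwrite('pics/w4b.png',cv2.resize(f[:300],(800,429),interpolation=cv2.INTER_CUBIC))
```

```text
[0.5509 0.1498 0.2835] [ 3.1416 -0.      1.541 ] 0.4493491119631294
```

View pics/w4b.png

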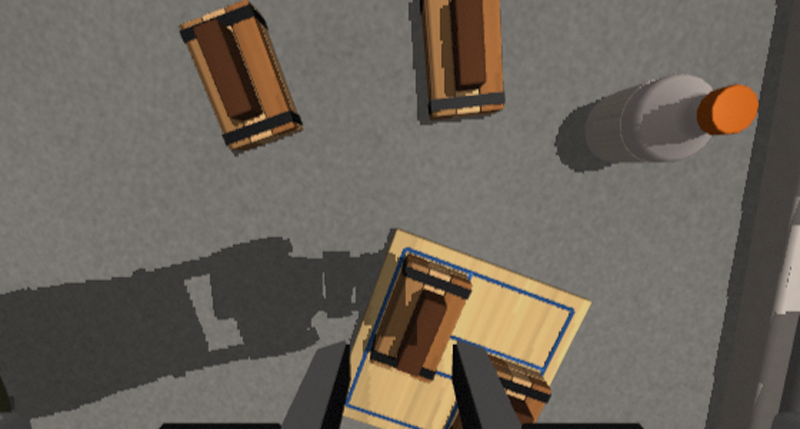

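```bash
cat >> h.py <<'E'
def batten(f,s,box,z=.074):
    h=cv2.cvtColor(f,cv2.COLOR_BGR2HSV);x0,y0,x1,y1=box
    roi=np.zeros(f.shape[:2],np.uint8);roi[y0:y1,x0:x1]=255
    m=cv2.inRange(h,(0,110,50),(14,255,105))&roi
    m=cv2.morphologyEx(m,cv2.MORPH_OPEN,np.ones((3,3)))
    c=max(cv2.findContours(m,0,1)[0],key=cv2.contourArea)
    p=cast('wrist',c[:,0],z,s)[:,:2]
    (c0,wh,a)=cv2.minAreaRect(p.astype(np.float32)*1000)
    if wh[0]<wh[1]: a+=90
    return np.array(c0)/1000,wh,a%180,m
E
python3 - <<'E'
from h import *
s,f=load('w4')
h=cv2.cvtColor(f,cv2.COLOR_BGR2HSV)
for u,v in [(228,70),(215,55),(250,60),(210,70),(470,40),(455,40)]: print((u,v),h[int(v/1.4286),int(u/1.4286)])
c,wh,a,m=batten(f,s,(120,0,220,110));print(c,wh,a)
c,wh,a,m2=batten(f,s,(285,0,360,110));print(c,wh,a)
o=f.copy();o[(m|m2)>0]=(0,255,0);cv2.imwrite('pics/bat.png',np.hstack([cv2.resize(x[:100,120:370],None,fx=1.6*2*.99,fy=3.2) for x in (o,)]))
E
```

```text
(228, 70) [ 10 163  83]
(215, 55) [ 11 171  76]
(250, 60) [ 13 164 148]
(210, 70) [ 13 149  96]
(470, 40) [ 11 159  88]
(455, 40) [  2 132  29]
[0.4212 0.2982] (19.499584197998047, 65.3106918334961) 106.70905876159668
[0.6054 0.3109] (19.118406295776367, 56.29507827758789) 94.21041107177734
```

View pics/bat.png

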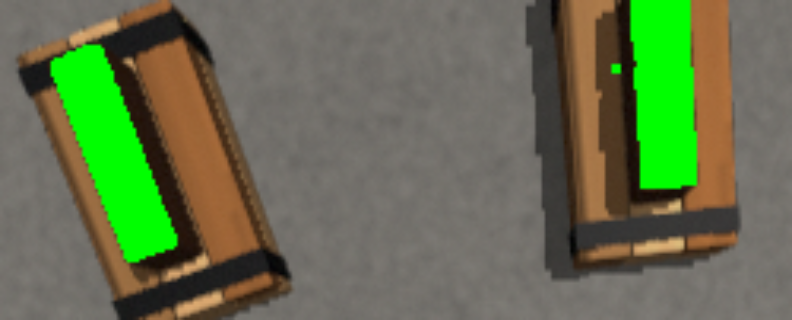

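Emit:
step_arm:
  deltas:
    - {"tx": 0.289,"ty": -0.268,"tz": 0.1,"ax": 0,"ay": 0,"az": 0,"grip": -0.1}
    - {"tx": 0.289,"ty": -0.268,"tz": 0.1,"ax": 0,"ay": 0,"az": 0,"grip": -0.1}
    - {"tx": 0.289,"ty": -0.268,"tz": 0.1,"ax": 0,"ay": 0,"az": 0,"grip": -0.1}
    - {"tx": 0.289,"ty": -0.268,"tz": 0.1,"ax": 0,"ay": 0,"az": 0,"grip": -0.1}
    - {"tx": 0.289,"ty": -0.268,"tz": 0.1,"ax": 0,"ay": 0,"az": 0,"grip": -0.1}
    - {"tx": 0,"ty": 0,"tz": 0.4,"ax": 0,"ay": 0,"az": -0.9,"grip": -0.1}
    - {"tx": 0,"ty": 0,"tz": 0.4,"ax": 0,"ay": 0,"az": -0.9,"grip": -0.1}
    - {"tx": 0,"ty": 0,"tz": 0.4,"ax": 0,"ay": 0,"az": -0.88,"grip": -0.1}
    - {"tx": 0,"ty": 0,"tz": 0,"ax": 0,"ay": 0,"az": 0,"grip": -0.1}
    - {"tx": 0,"ty": 0,"tz": 0,"ax": 0,"ay": 0,"az": 0,"grip": -0.1}

```text
t: 5.35
position: [0.4213, 0.2982, 0.1145]
eef_rot: [-3.142, -0.0, 1.861]
ft_force: [-0.1, 0.5, 1.2]
grip_width: 0.45
grip_force: 0.0
```

Emit:
step_arm:
  deltas:
    - {"tx": 0,"ty": 0,"tz": 0.3,"ax": 0,"ay": 0,"az": 0,"grip": -0.1}
    - {"tx": 0,"ty": 0,"tz": 0.2,"ax": 0,"ay": 0,"az": 0,"grip": -0.1}
    - {"tx": 0,"ty": 0,"tz": 0.1,"ax": 0,"ay": 0,"az": 0,"grip": -0.1}
    - {"tx": 0,"ty": 0,"tz": 0,"ax": 0,"ay": 0,"az": 0,"grip": -0.1}
    - {"tx": 0,"ty": 0,"tz": 0,"ax": 0,"ay": 0,"az": 0,"grip": -0.6}
    - {"tx": 0,"ty": 0,"tz": 0,"ax": 0,"ay": 0,"az": 0,"grip": -1}
    - {"tx": 0,"ty": 0,"tz": 0,"ax": 0,"ay": 0,"az": 0,"grip": -1}
    - {"tx": 0,"ty": 0,"tz": 0,"ax": 0,"ay": 0,"az": 0,"grip": -1}
    - {"tx": 0,"ty": 0,"tz": 0,"ax": 0,"ay": 0,"az": 0,"grip": -1}
    - {"tx": 0,"ty": 0,"tz": 0,"ax": 0,"ay": 0,"az": 0,"grip": -1}
  newtons: 30

```text
t: 6.35
position: [0.4215, 0.2984, 0.0543]
eef_rot: [3.14, -0.0, 1.864]
ft_force: [1.0, 0.3, 6.5]
grip_width: 0.213
grip_force: 30.0
```

Emit:
step_arm:
  deltas:
    - {"tx": 0,"ty": 0,"tz": -0.3,"ax": 0,"ay": 0,"az": 0,"grip": -1}
    - {"tx": 0,"ty": 0,"tz": -0.4,"ax": 0,"ay": 0,"az": 0,"grip": -1}
    - {"tx": 0,"ty": 0,"tz": -0.5,"ax": 0,"ay": 0,"az": 0,"grip": -1}
    - {"tx": -0.458,"ty": 0.0544,"tz": -0.1,"ax": 0,"ay": 0,"az": 0,"grip": -1}
    - {"tx": -0.458,"ty": 0.0544,"tz": -0.1,"ax": 0,"ay": 0,"az": 0,"grip": -1}
    - {"tx": -0.458,"ty": 0.0544,"tz": -0.1,"ax": 0,"ay": 0,"az": 0,"grip": -1}
    - {"tx": -0.458,"ty": 0.0544,"tz": 0,"ax": 0,"ay": 0,"az": 0,"grip": -1}
    - {"tx": -0.458,"ty": 0.0544,"tz": 0,"ax": 0,"ay": 0,"az": 0,"grip": -1}
    - {"tx": -0.458,"ty": 0.0544,"tz": 0,"ax": 0,"ay": 0,"az": 0,"grip": -1}
    - {"tx": -0.456,"ty": 0.0544,"tz": 0,"ax": 0,"ay": 0,"az": 0,"grip": -1}

```text
t: 7.35
position: [0.5504, 0.0005, 0.2034]
eef_rot: [-3.141, -0.0, 1.864]
ft_force: [0.3, 0.7, -1.6]
grip_width: 0.212
grip_force: 30.0
```

Emit:
step_arm:
  deltas:
    - {"tx": 0,"ty": 0,"tz": 0,"ax": 0,"ay": 0,"az": -0.93,"grip": -1}
    - {"tx": 0,"ty": 0,"tz": 0,"ax": 0,"ay": 0,"az": -0.93,"grip": -1}
    - {"tx": 0,"ty": 0,"tz": 0,"ax": 0,"ay": 0,"az": -0.93,"grip": -1}
    - {"tx": 0,"ty": 0,"tz": 0,"ax": 0,"ay": 0,"az": -0.93,"grip": -1}
    - {"tx": 0,"ty": 0,"tz": 0,"ax": 0,"ay": 0,"az": -0.93,"grip": -1}
    - {"tx": 0,"ty": 0,"tz": 0,"ax": 0,"ay": 0,"az": -0.93,"grip": -1}
    - {"tx": 0,"ty": 0,"tz": 0,"ax": 0,"ay": 0,"az": -0.93,"grip": -1}
    - {"tx": 0,"ty": 0,"tz": 0,"ax": 0,"ay": 0,"az": -0.93,"grip": -1}
    - {"tx": 0,"ty": 0,"tz": 0,"ax": 0,"ay": 0,"az": 0,"grip": -1}
    - {"tx": 0,"ty": 0,"tz": 0,"ax": 0,"ay": 0,"az": 0,"grip": -1}

```text
t: 8.35
position: [0.55, 0.0024, 0.2033]
eef_rot: [-3.141, -0.0, 2.754]
ft_force: [-0.0, 0.4, -1.2]
grip_width: 0.208
grip_force: 30.0
```

Run:
```python
from h import *
s,f=snap('w5');print(s['position'],s['eef_rot'],s['q'],s['ft_force']);print(delta(s,(.5503,.0026),.0815,np.deg2rad(67.87)))
```

```text
[0.55   0.0024 0.2033] [-3.1415 -0.0004  2.7538] [-0.0622  0.3085  1.5338  0.      1.2997 -1.2453] [-0.0043  0.4081 -1.2207]
(array([-0.0022,  0.0027,  1.2181]), np.float64(-0.012552318599419928))
```

View pics/w5.png

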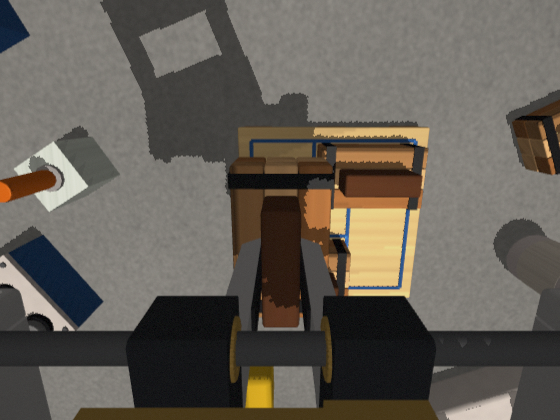

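Run:
```python
from h import *
s,f=load('w5');T=np.linalg.inv(tool(s))
for uv,z in [((281,197),.223),((281,325),.223),((264,158),.189),((230,158),.189),((335,158),.189)]:
    p=cast('wrist',uv,z,s)[0];print((T@np.r_[p,1])[:3])
```

```text
[ 0.042  -0.0015 -0.0197]
[-0.0288 -0.0014 -0.0197]
[ 0.0561 -0.0111  0.0143]
[ 0.0561 -0.0303  0.0143]
[0.0562 0.0291 0.0143]
```

Emit:
step_arm:
  deltas:
    - {"tx": 0,"ty": 0,"tz": 0.4,"ax": 0,"ay": 0,"az": 0,"grip": -1}
    - {"tx": 0,"ty": 0,"tz": 0.3,"ax": 0,"ay": 0,"az": 0,"grip": -1}
    - {"tx": 0,"ty": 0,"tz": 0.2,"ax": 0,"ay": 0,"az": 0,"grip": -1}
    - {"tx": 0,"ty": 0,"tz": 0.1,"ax": 0,"ay": 0,"az": 0,"grip": -1}
    - {"tx": 0,"ty": 0,"tz": 0.1,"ax": 0,"ay": 0,"az": 0,"grip": -1}
    - {"tx": 0,"ty": 0,"tz": 0,"ax": 0,"ay": 0,"az": 0,"grip": -1}
    - {"tx": 0,"ty": 0,"tz": 0,"ax": 0,"ay": 0,"az": 0,"grip": -1}
    - {"tx": 0,"ty": 0,"tz": 0,"ax": 0,"ay": 0,"az": 0,"grip": -1}
    - {"tx": 0,"ty": 0,"tz": 0,"ax": 0,"ay": 0,"az": 0,"grip": -1}
    - {"tx": 0,"ty": 0,"tz": 0,"ax": 0,"ay": 0,"az": 0,"grip": -1}

```text
t: 9.4
position: [0.5503, 0.0024, 0.0939]
eef_rot: [3.141, 0.001, 2.757]
ft_force: [0.5, 0.7, -1.7]
grip_width: 0.208
grip_force: 30.0
```

Run:
```python
from h import *
s,f=load('w5')
q=cast('wrist',[(239,127),(429,127),(410,298)],.026,s)[:,:2];print(q,'c',(q[0]+q[2])/2,np.linalg.norm(q[0]-q[1]),np.linalg.norm(q[1]-q[2]))
s,f=snap('w6');T=np.linalg.inv(tool(s))
cv2.imwrite('pics/w6b.png',cv2.resize(f[60:360,130:470],(680,600),interpolation=cv2.INTER_CUBIC))
```

```text
[[ 0.4715 -0.0137]
 [ 0.5457  0.1685]
 [ 0.7317  0.0948]] c [0.6016 0.0406] 0.196708588001498 0.20000710343585326
```

View pics/w6b.png

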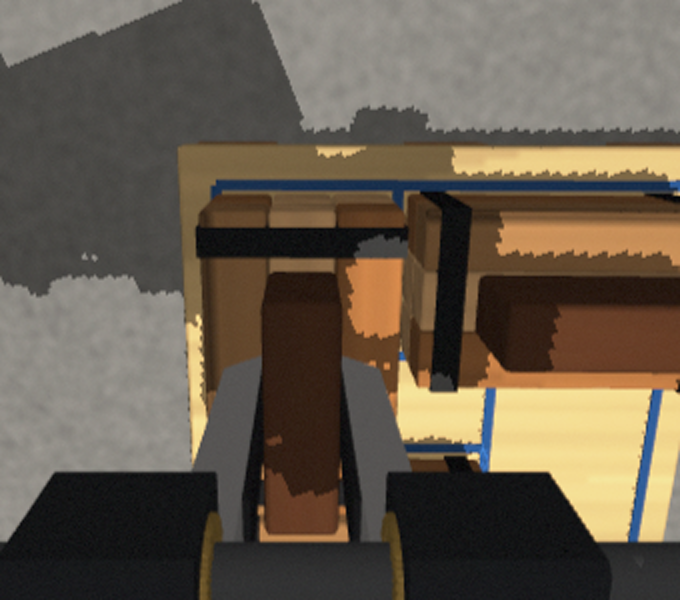

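Run:
```python
from h import *
s,f=load('w6');T=np.linalg.inv(tool(s));z=s['position'][2]
for r,dz in [(196,-.0143),(209,.0197),(327.5,.0197),(158,-.0543),(170,-.0143)]:
    p=cast('wrist',(281,r),z+dz,s)[0];print(r,(T@np.r_[p,1])[:3])
h=cv2.cvtColor(f,cv2.COLOR_BGR2HSV);print(h[150:220:2,281,2],h[150:190:2,240,2])
```

```text
196 [ 0.034  -0.0014  0.0143]
209 [ 0.0361 -0.0015 -0.0197]
327.5 [-0.0304 -0.0014 -0.0197]
158 [ 0.0508 -0.0014  0.0543]
170 [ 0.0493 -0.0014  0.0143]
[ 77  78  78 115 100 107  97 102 125 130 131 130  17  21  16  16  18  18
  13  30 130 129 131  52  36  37  39  37  35  39  39  49  52  52  52] [ 76  79  79  68  75  76  77  77  93 100  97  98  20  19  18  14  18  17
  15  37]
```

Emit:
step_arm:
  deltas:
    - {"tx": -0.015,"ty": 0,"tz": 0.05,"ax": 0,"ay": 0,"az": 0,"grip": -1}
    - {"tx": 0,"ty": 0,"tz": 0.05,"ax": 0,"ay": 0,"az": 0,"grip": -1}
    - {"tx": 0,"ty": 0,"tz": 0.038,"ax": 0,"ay": 0,"az": 0,"grip": -1}
    - {"tx": 0,"ty": 0,"tz": 0,"ax": 0,"ay": 0,"az": 0,"grip": -1}
    - {"tx": 0,"ty": 0,"tz": 0,"ax": 0,"ay": 0,"az": 0,"grip": -1}
    - {"tx": 0,"ty": 0,"tz": 0,"ax": 0,"ay": 0,"az": 0,"grip": -0.45}
    - {"tx": 0,"ty": 0,"tz": 0,"ax": 0,"ay": 0,"az": 0,"grip": -0.2}
    - {"tx": 0,"ty": 0,"tz": 0,"ax": 0,"ay": 0,"az": 0,"grip": -0.2}
    - {"tx": 0,"ty": 0,"tz": -0.3,"ax": 0,"ay": 0,"az": 0,"grip": -0.2}
    - {"tx": 0,"ty": 0,"tz": -0.4,"ax": 0,"ay": 0,"az": 0,"grip": -0.2}

```text
t: 10.45
position: [0.5506, 0.0019, 0.1488]
eef_rot: [-3.14, -0.004, 2.757]
ft_force: [0.4, -0.3, 0.2]
grip_width: 0.398
grip_force: 0.0
```

Emit:
step_arm:
  deltas:
    - {"tx": 0,"ty": 0,"tz": -0.5,"ax": 0,"ay": 0,"az": 0,"grip": -0.1}
    - {"tx": 0.093,"ty": 0.39,"tz": -0.1,"ax": 0,"ay": 0,"az": 0,"grip": -0.1}
    - {"tx": 0.093,"ty": 0.39,"tz": -0.1,"ax": 0,"ay": 0,"az": 0,"grip": -0.1}
    - {"tx": 0.093,"ty": 0.39,"tz": -0.1,"ax": 0,"ay": 0,"az": 0,"grip": -0.1}
    - {"tx": 0.093,"ty": 0.39,"tz": -0.1,"ax": 0,"ay": 0,"az": 0,"grip": -0.1}
    - {"tx": 0.093,"ty": 0.39,"tz": -0.1,"ax": 0,"ay": 0,"az": 0,"grip": -0.1}
    - {"tx": 0,"ty": 0,"tz": 0,"ax": 0,"ay": 0,"az": 0.93,"grip": -0.1}
    - {"tx": 0,"ty": 0,"tz": 0,"ax": 0,"ay": 0,"az": 0.93,"grip": -0.1}
    - {"tx": 0,"ty": 0,"tz": 0,"ax": 0,"ay": 0,"az": 0.93,"grip": -0.1}
    - {"tx": 0,"ty": 0,"tz": 0,"ax": 0,"ay": 0,"az": 0.93,"grip": -0.1}

```text
t: 11.45
position: [0.5815, 0.2002, 0.2494]
eef_rot: [-3.141, -0.0, 2.306]
ft_force: [-0.1, 0.1, -0.7]
grip_width: 0.448
grip_force: 0.0
```

Emit:
step_arm:
  deltas:
    - {"tx": 0,"ty": 0,"tz": 0,"ax": 0,"ay": 0,"az": 0.93,"grip": -0.1}
    - {"tx": 0,"ty": 0,"tz": 0,"ax": 0,"ay": 0,"az": 0.93,"grip": -0.1}
    - {"tx": 0,"ty": 0,"tz": 0,"ax": 0,"ay": 0,"az": 0.93,"grip": -0.1}
    - {"tx": 0,"ty": 0,"tz": 0,"ax": 0,"ay": 0,"az": 0.93,"grip": -0.1}
    - {"tx": 0,"ty": 0,"tz": 0,"ax": 0,"ay": 0,"az": 0.93,"grip": -0.1}
    - {"tx": 0,"ty": 0,"tz": 0,"ax": 0,"ay": 0,"az": 0.93,"grip": -0.1}
    - {"tx": 0,"ty": 0,"tz": 0,"ax": 0,"ay": 0,"az": 0,"grip": -0.1}
    - {"tx": 0,"ty": 0,"tz": 0,"ax": 0,"ay": 0,"az": 0,"grip": -0.1}
    - {"tx": 0,"ty": 0,"tz": 0,"ax": 0,"ay": 0,"az": 0,"grip": -0.1}
    - {"tx": 0,"ty": 0,"tz": 0,"ax": 0,"ay": 0,"az": 0,"grip": -0.1}

```text
t: 12.45
position: [0.5816, 0.2001, 0.2496]
eef_rot: [-3.142, -0.0, 1.643]
ft_force: [0.4, -0.6, -0.4]
grip_width: 0.448
grip_force: 0.0
```

Run:
```python
from h import *
s,f=snap('w7');print(s['position'],s['eef_rot'],s['q'])
u,v=proj('wrist',(.606,.315,.074),s)[0].astype(int);print(u,v)
c,wh,a,m=batten(f,s,(u-50,max(v-70,0),u+50,v+60));print(c,wh,a)
print(delta(s,c,.0545,np.deg2rad(a-90)))
s4,f4=load('w4');print('glue',cast('wrist',(413,106),0,s4),cast('wrist',(728/1.4286,109/1.4286),.16,s4))
# placed bundle from top camera
t=grab_frame('top')[...,::-1];cv2.imwrite('pics/top2.png',t)
```

```text
[0.5816 0.2001 0.2496] [-3.1415 -0.      1.6427] [0.2718 0.4248 1.2689 0.     1.448  0.1998]
315 76
[0.6052 0.3148] (19.289905548095703, 64.74225616455078) 94.15896797180176
(array([1.1278, 0.3188, 1.9512]), np.float64(-0.005311527147984959))
glue [[0.728  0.2321 0.    ]] [[0.7452 0.2524 0.16  ]]
```

Emit:
step_arm:
  deltas:
    - {"tx": 0.376,"ty": 0.106,"tz": 0,"ax": 0,"ay": 0,"az": 0,"grip": -0.1}
    - {"tx": 0.376,"ty": 0.106,"tz": 0,"ax": 0,"ay": 0,"az": 0,"grip": -0.1}
    - {"tx": 0.376,"ty": 0.106,"tz": 0,"ax": 0,"ay": 0,"az": 0,"grip": -0.1}
    - {"tx": 0,"ty": 0,"tz": 0.35,"ax": 0,"ay": 0,"az": 0,"grip": -0.1}
    - {"tx": 0,"ty": 0,"tz": 0.4,"ax": 0,"ay": 0,"az": 0,"grip": -0.1}
    - {"tx": 0,"ty": 0,"tz": 0.4,"ax": 0,"ay": 0,"az": 0,"grip": -0.1}
    - {"tx": 0,"ty": 0,"tz": 0.35,"ax": 0,"ay": 0,"az": 0,"grip": -0.1}
    - {"tx": 0,"ty": 0,"tz": 0.25,"ax": 0,"ay": 0,"az": 0,"grip": -0.1}
    - {"tx": 0,"ty": 0,"tz": 0.2,"ax": 0,"ay": 0,"az": 0,"grip": -0.1}
    - {"tx": 0,"ty": 0,"tz": 0,"ax": 0,"ay": 0,"az": 0,"grip": -0.1}

```text
t: 13.55
position: [0.604, 0.3142, 0.0515]
eef_rot: [-3.137, 0.002, 1.642]
ft_force: [-0.4, 0.3, -0.7]
grip_width: 0.449
grip_force: 0.0
```

Emit:
step_arm:
  deltas:
    - {"tx": 0,"ty": 0,"tz": 0,"ax": 0,"ay": 0,"az": 0,"grip": -0.6}
    - {"tx": 0,"ty": 0,"tz": 0,"ax": 0,"ay": 0,"az": 0,"grip": -1}
    - {"tx": 0,"ty": 0,"tz": 0,"ax": 0,"ay": 0,"az": 0,"grip": -1}
    - {"tx": 0,"ty": 0,"tz": 0,"ax": 0,"ay": 0,"az": 0,"grip": -1}
    - {"tx": 0,"ty": 0,"tz": 0,"ax": 0,"ay": 0,"az": 0,"grip": -1}
    - {"tx": 0,"ty": 0,"tz": 0,"ax": 0,"ay": 0,"az": 0,"grip": -1}
    - {"tx": 0,"ty": 0,"tz": -0.2,"ax": 0,"ay": 0,"az": 0,"grip": -1}
    - {"tx": 0,"ty": 0,"tz": -0.4,"ax": 0,"ay": 0,"az": 0,"grip": -1}
    - {"tx": 0,"ty": 0,"tz": -0.5,"ax": 0,"ay": 0,"az": 0,"grip": -1}
    - {"tx": 0,"ty": 0,"tz": -0.4,"ax": 0,"ay": 0,"az": 0,"grip": -1}

```text
t: 14.55
position: [0.6052, 0.3148, 0.2072]
eef_rot: [3.141, -0.0, 1.641]
ft_force: [0.9, 0.1, -2.4]
grip_width: 0.209
grip_force: 30.0
```

Run:
```python
from h import *
s=sense();print(s['position'],s['eef_rot'],s['grip_width'])
print(delta(s,(.6513,.076),.0805,np.deg2rad(67.87)))
```

```text
[0.6052 0.3148 0.2072] [ 3.141  -0.0003  1.6413] 0.20930475472299645
(array([-2.4149,  0.2911,  1.2663]), np.float64(-9.283414024405817))
```

Emit:
step_arm:
  deltas:
    - {"tx": -0.483,"ty": 0.0582,"tz": 0,"ax": 0,"ay": 0,"az": 0,"grip": -1}
    - {"tx": -0.483,"ty": 0.0582,"tz": 0,"ax": 0,"ay": 0,"az": 0,"grip": -1}
    - {"tx": -0.483,"ty": 0.0582,"tz": 0,"ax": 0,"ay": 0,"az": 0,"grip": -1}
    - {"tx": -0.483,"ty": 0.0582,"tz": 0,"ax": 0,"ay": 0,"az": 0,"grip": -1}
    - {"tx": -0.483,"ty": 0.0582,"tz": 0,"ax": 0,"ay": 0,"az": 0,"grip": -1}
    - {"tx": 0,"ty": 0,"tz": 0,"ax": 0,"ay": 0,"az": -0.928,"grip": -1}
    - {"tx": 0,"ty": 0,"tz": 0,"ax": 0,"ay": 0,"az": -0.928,"grip": -1}
    - {"tx": 0,"ty": 0,"tz": 0,"ax": 0,"ay": 0,"az": -0.928,"grip": -1}
    - {"tx": 0,"ty": 0,"tz": 0,"ax": 0,"ay": 0,"az": -0.928,"grip": -1}
    - {"tx": 0,"ty": 0,"tz": 0,"ax": 0,"ay": 0,"az": -0.928,"grip": -1}

```text
t: 15.55
position: [0.6511, 0.0759, 0.2042]
eef_rot: [-3.141, -0.001, 2.202]
ft_force: [0.7, -0.8, -3.9]
grip_width: 0.212
grip_force: 30.0
```

Emit:
step_arm:
  deltas:
    - {"tx": 0,"ty": 0,"tz": 0,"ax": 0,"ay": 0,"az": -0.928,"grip": -1}
    - {"tx": 0,"ty": 0,"tz": 0,"ax": 0,"ay": 0,"az": -0.928,"grip": -1}
    - {"tx": 0,"ty": 0,"tz": 0,"ax": 0,"ay": 0,"az": -0.928,"grip": -1}
    - {"tx": 0,"ty": 0,"tz": 0,"ax": 0,"ay": 0,"az": -0.928,"grip": -1}
    - {"tx": 0,"ty": 0,"tz": 0,"ax": 0,"ay": 0,"az": -0.928,"grip": -1}
    - {"tx": 0,"ty": 0,"tz": 0.2,"ax": 0,"ay": 0,"az": 0,"grip": -1}
    - {"tx": 0,"ty": 0,"tz": 0.2,"ax": 0,"ay": 0,"az": 0,"grip": -1}
    - {"tx": 0,"ty": 0,"tz": 0.2,"ax": 0,"ay": 0,"az": 0,"grip": -1}
    - {"tx": 0,"ty": 0,"tz": 0,"ax": 0,"ay": 0,"az": 0,"grip": -1}
    - {"tx": 0,"ty": 0,"tz": 0,"ax": 0,"ay": 0,"az": 0,"grip": -1}

```text
t: 16.55
position: [0.6513, 0.076, 0.145]
eef_rot: [-3.141, -0.0, 2.755]
ft_force: [-1.1, -0.6, -1.9]
grip_width: 0.211
grip_force: 30.0
```

Run:
```python
from h import *
s,f=snap('w8');print(s['position'],s['eef_rot'],s['grip_width'])
print(delta(s,(.6513,.076),.0805,np.deg2rad(67.87)))
# batten top face of the held bundle, in the tool frame
z=s['position'][2]+.0195;T=tool(s)
h=cv2.cvtColor(f,cv2.COLOR_BGR2HSV);print(h[190:340:3,281,2])
for r in (209,327): print((np.linalg.inv(T)@np.r_[cast('wrist',(281,r),z,s)[0],1])[:2])
cv2.imwrite('pics/w8b.png',cv2.resize(f[40:340,130:530],(800,600),interpolation=cv2.INTER_CUBIC))
```

```text
[0.6513 0.076  0.145 ] [-3.1414 -0.0005  2.7549] 0.21097042390908435
(array([-0.    ,  0.0002,  0.6449]), np.float64(-0.004093752251195978))
[140 123  40  43  45  39  45  56  55  55  53  56  55  56  55  56  57  57
  54  54  55  54  57  54  52  54  55  56  55  57  56  53  54  55  54  55
  55  54  84 109 109 108 108 107 108 154 151  57  42  47]
[ 0.036  -0.0015]
[-0.0302 -0.0014]
```

View pics/w8b.png

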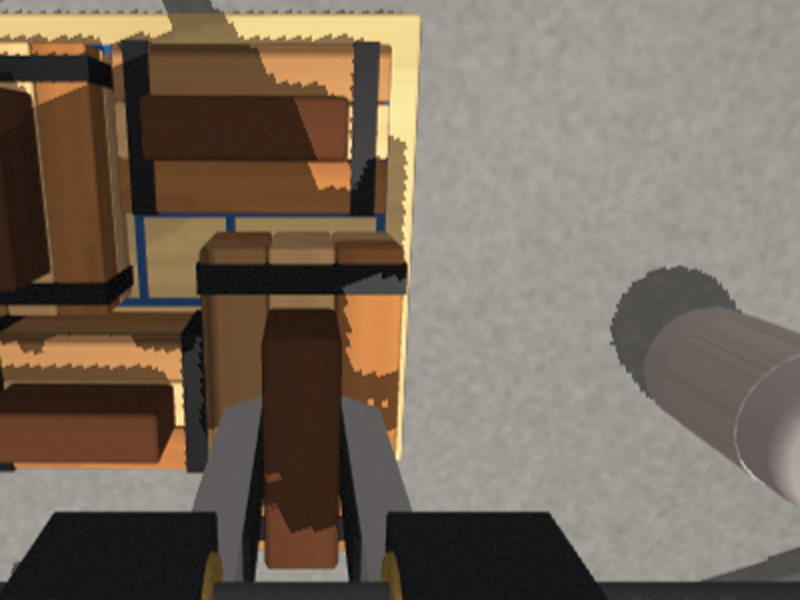

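Emit:
step_arm:
  deltas:
    - {"tx": -0.015,"ty": 0,"tz": 0.2,"ax": 0,"ay": 0,"az": 0,"grip": -1}
    - {"tx": 0,"ty": 0,"tz": 0.2,"ax": 0,"ay": 0,"az": 0,"grip": -1}
    - {"tx": 0,"ty": 0,"tz": 0.12,"ax": 0,"ay": 0,"az": 0,"grip": -1}
    - {"tx": 0,"ty": 0,"tz": 0.08,"ax": 0,"ay": 0,"az": 0,"grip": -1}
    - {"tx": 0,"ty": 0,"tz": 0.045,"ax": 0,"ay": 0,"az": 0,"grip": -1}
    - {"tx": 0,"ty": 0,"tz": 0,"ax": 0,"ay": 0,"az": 0,"grip": -1}
    - {"tx": 0,"ty": 0,"tz": 0,"ax": 0,"ay": 0,"az": 0,"grip": -1}
    - {"tx": 0,"ty": 0,"tz": 0,"ax": 0,"ay": 0,"az": 0,"grip": -0.45}
    - {"tx": 0,"ty": 0,"tz": 0,"ax": 0,"ay": 0,"az": 0,"grip": -0.2}
    - {"tx": 0,"ty": 0,"tz": 0,"ax": 0,"ay": 0,"az": 0,"grip": -0.2}

```text
t: 17.6
position: [0.6529, 0.0754, 0.0803]
eef_rot: [3.141, 0.0, 2.755]
ft_force: [-0.7, 0.0, 0.4]
grip_width: 0.388
grip_force: 0.0
```

Emit:
step_arm:
  deltas:
    - {"tx": 0,"ty": 0,"tz": -0.3,"ax": 0,"ay": 0,"az": 0,"grip": -0.2}
    - {"tx": 0,"ty": 0,"tz": -0.5,"ax": 0,"ay": 0,"az": 0,"grip": -0.2}
    - {"tx": 0,"ty": 0,"tz": -0.5,"ax": 0,"ay": 0,"az": 0,"grip": -0.2}
    - {"tx": 0,"ty": 0,"tz": -0.5,"ax": 0,"ay": 0,"az": 0,"grip": -0.2}
    - {"tx": 0.137,"ty": -0.4,"tz": -0.1,"ax": 0,"ay": 0,"az": 0,"grip": -0.2}
    - {"tx": 0.137,"ty": -0.4,"tz": -0.1,"ax": 0,"ay": 0,"az": 0,"grip": -0.2}
    - {"tx": 0.137,"ty": -0.4,"tz": -0.1,"ax": 0,"ay": 0,"az": 0,"grip": -0.2}
    - {"tx": 0,"ty": 0,"tz": 0,"ax": 0,"ay": 0,"az": 1,"grip": -0.2}
    - {"tx": 0,"ty": 0,"tz": 0,"ax": 0,"ay": 0,"az": 1,"grip": -0.2}
    - {"tx": 0,"ty": 0,"tz": 0,"ax": 0,"ay": 0,"az": 1,"grip": -0.2}

```text
t: 18.6
position: [0.5694, -0.0206, 0.2905]
eef_rot: [3.141, 0.001, 2.389]
ft_force: [1.2, 0.7, -0.0]
grip_width: 0.401
grip_force: 0.0
```

Emit:
step_arm:
  deltas:
    - {"tx": 0,"ty": 0,"tz": 0,"ax": 0,"ay": 0,"az": 1,"grip": -0.2}
    - {"tx": 0,"ty": 0,"tz": 0,"ax": 0,"ay": 0,"az": 1,"grip": -0.2}
    - {"tx": 0,"ty": 0,"tz": 0,"ax": 0,"ay": 0,"az": 1,"grip": -0.2}
    - {"tx": 0,"ty": 0,"tz": 0,"ax": 0,"ay": 0,"az": 1,"grip": -0.2}
    - {"tx": 0,"ty": 0,"tz": 0,"ax": 0,"ay": 0,"az": 1,"grip": -0.2}
    - {"tx": 0,"ty": 0,"tz": 0,"ax": 0,"ay": 0,"az": 1,"grip": -0.2}
    - {"tx": 0,"ty": 0,"tz": 0,"ax": 0,"ay": 0,"az": 1,"grip": -0.2}
    - {"tx": 0,"ty": 0,"tz": 0,"ax": 0,"ay": 0,"az": 1,"grip": -0.2}
    - {"tx": 0,"ty": 0,"tz": 0,"ax": 0,"ay": 0,"az": 1,"grip": -0.2}
    - {"tx": 0,"ty": 0,"tz": 0,"ax": 0,"ay": 0,"az": 0.6,"grip": -0.2}

```text
t: 19.6
position: [0.5695, -0.0203, 0.2902]
eef_rot: [3.141, -0.0, 1.238]
ft_force: [-0.3, -0.0, -0.5]
grip_width: 0.402
grip_force: 0.0
```

Run:
```python
from h import *
s,f=snap('w9');print(s['position'],s['eef_rot'])
C=np.array([.6008,.0393]);a=np.deg2rad(67.87);e1=np.array([np.cos(a),np.sin(a)]);e2=np.array([-e1[1],e1[0]])
boxes=[]
for n,(i,j) in dict(T=(53,-33),L=(-53,33),b=(33,53),d=(-33,-53)).items():
    p=C+i/1000*e1+j/1000*e2
    u,v=proj('wrist',[*p,.1],s)[0].astype(int)
    try:
        c,wh,ang,m=batten(f,s,(u-36,v-36,u+36,v+36),.1)
        print(n,(u,v),'offset mm',np.array([(c-p)@e1,(c-p)@e2])*1000,wh,ang-67.87)
    except Exception as ex: print(n,(u,v),ex)
o=f[20:245,180:480];cv2.imwrite('pics/w9b.png',cv2.resize(o,(800,600),interpolation=cv2.INTER_CUBIC))
```

```text
[ 0.5695 -0.0203  0.2902] [ 3.1414 -0.      1.2381]
T (np.int64(325), np.int64(72)) offset mm [-1.8715  0.3414] (19.110803604125977, 65.56195831298828) 89.48487365722656
L (np.int64(258), np.int64(171)) offset mm [-1.4147 -0.0693] (19.710796356201172, 65.12380981445312) 89.93294036865234
b (np.int64(241), np.int64(88)) offset mm [-0.7617 -0.1702] (67.210205078125, 20.614723205566406) -0.8093081665039108
d (np.int64(336), np.int64(157)) offset mm [-0.598  -0.8602] (65.54373931884766, 19.233638763427734) -0.46608459472656705
```

View pics/w9b.png

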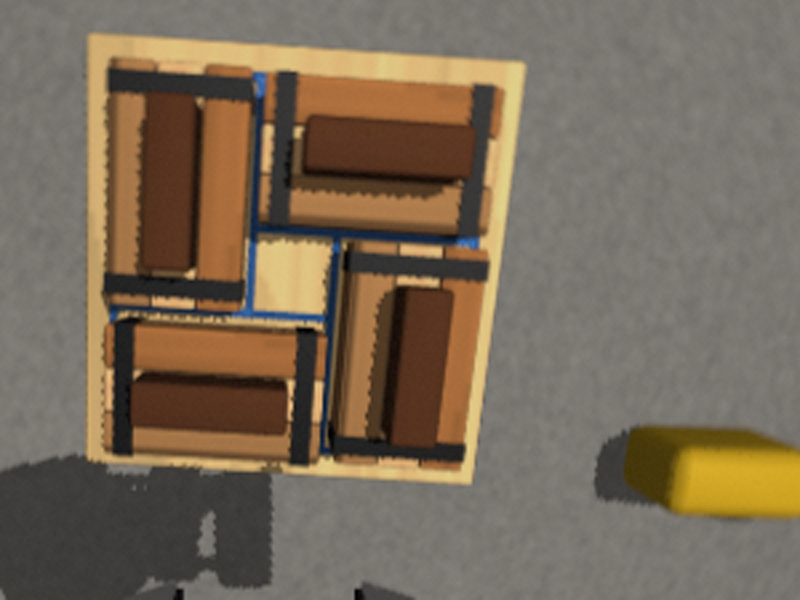

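Emit:
step_arm:
  deltas:
    - {"tx": -0.453,"ty": -0.175,"tz": 0.05,"ax": 0,"ay": 0,"az": 0,"grip": -0.2}
    - {"tx": -0.453,"ty": -0.175,"tz": 0.05,"ax": 0,"ay": 0,"az": 0,"grip": -0.2}
    - {"tx": -0.453,"ty": -0.175,"tz": 0.05,"ax": 0,"ay": 0,"az": 0,"grip": -0.2}
    - {"tx": -0.453,"ty": -0.175,"tz": 0.05,"ax": 0,"ay": 0,"az": 0,"grip": -0.2}
    - {"tx": -0.453,"ty": -0.175,"tz": 0.05,"ax": 0,"ay": 0,"az": 0,"grip": -0.2}
    - {"tx": -0.453,"ty": -0.175,"tz": 0.05,"ax": 0,"ay": 0,"az": 0,"grip": -0.2}
    - {"tx": -0.453,"ty": -0.175,"tz": 0.05,"ax": 0,"ay": 0,"az": 0,"grip": -0.2}
    - {"tx": 0,"ty": 0,"tz": 0,"ax": 0,"ay": 0,"az": 1,"grip": -0.2}
    - {"tx": 0,"ty": 0,"tz": 0,"ax": 0,"ay": 0,"az": 1,"grip": -0.2}
    - {"tx": 0,"ty": 0,"tz": 0,"ax": 0,"ay": 0,"az": 1,"grip": -0.2}

```text
t: 20.65
position: [0.351, -0.2814, 0.2553]
eef_rot: [3.141, -0.0, 0.879]
ft_force: [0.2, 0.5, 0.0]
grip_width: 0.4
grip_force: 0.0
```

Emit:
step_arm:
  deltas:
    - {"tx": 0,"ty": 0,"tz": 0,"ax": 0,"ay": 0,"az": 1,"grip": -0.2}
    - {"tx": 0,"ty": 0,"tz": 0,"ax": 0,"ay": 0,"az": 1,"grip": -0.2}
    - {"tx": 0,"ty": 0,"tz": 0,"ax": 0,"ay": 0,"az": 1,"grip": -0.2}
    - {"tx": 0,"ty": 0,"tz": 0,"ax": 0,"ay": 0,"az": 1,"grip": -0.2}
    - {"tx": 0,"ty": 0,"tz": 0,"ax": 0,"ay": 0,"az": 1,"grip": -0.2}
    - {"tx": 0,"ty": 0,"tz": 0,"ax": 0,"ay": 0,"az": 1,"grip": -0.2}
    - {"tx": 0,"ty": 0,"tz": 0,"ax": 0,"ay": 0,"az": 1,"grip": -0.2}
    - {"tx": 0,"ty": 0,"tz": 0,"ax": 0,"ay": 0,"az": 0.3,"grip": -0.2}
    - {"tx": 0,"ty": 0,"tz": 0,"ax": 0,"ay": 0,"az": 0,"grip": -0.2}
    - {"tx": 0,"ty": 0,"tz": 0,"ax": 0,"ay": 0,"az": 0,"grip": -0.2}

```text
t: 21.65
position: [0.3513, -0.281, 0.2552]
eef_rot: [3.141, -0.0, 0.009]
ft_force: [-0.3, -0.2, -0.1]
grip_width: 0.403
grip_force: 0.0
```

Run:
```python
from h import *
s,f=snap('w10');print(s['position'],s['eef_rot'],s['q'])
print('exp px',proj('wrist',[(.4424,-.192,.125),(.443,-.193,.065),(.547,-.366,.06)],s))
h=cv2.cvtColor(f,cv2.COLOR_BGR2HSV)
def blobs(n,lo,hi,k=3):
    m=cv2.inRange(h,lo,hi);N,l,st,ce=cv2.connectedComponentsWithStats(m)
    for i in range(1,N):
        if st[i,4]>25: print(n,st[i],ce[i])
blobs('orange',(4,150,80),(14,255,255));blobs('yellow',(20,150,120),(34,255,255));blobs('red',(0,170,50),(3,255,255));blobs('white',(0,0,160),(180,45,255))
```

```text
[ 0.3513 -0.281   0.2552] [ 3.1414 -0.0001  0.009 ] [-0.7561  0.0409  1.7257 -0.      1.3748  0.8057]
exp px [[177.9678  96.5946]
 [196.059   98.7414]
 [367.7755 -10.8666]]
orange [172  82  20  21 316] [181.6234  91.9778]
orange [299 251  14  16 181] [305.5856 258.7403]
yellow [355   0  28   9 130] [368.3      3.6923]
yellow [281 300  29  30 228] [290.4605 316.9956]
yellow [366 367   6  14  35] [368.7714 373.4571]
white [ 283    0  125   45 3414] [339.4643  18.4013]
white [ 170   67   56   53 1161] [204.3962  86.8605]
white [175 100  28  24 350] [186.2743 112.98  ]
white [285 225  25   3  33] [297.3636 225.7273]
white [ 187  229   38   66 1286] [202.8523 255.2061]
white [340 245   5  18  60] [342.6667 252.0333]
white [253 290  41  40 802] [271.7219 310.389 ]
white [288 304  22  20  71] [296.8732 317.831 ]
```

Emit:
step_arm:
  deltas:
    - {"tx": 0.3,"ty": 0.21,"tz": 0,"ax": 0,"ay": 0,"az": 0,"grip": -0.2}
    - {"tx": 0.3,"ty": 0.21,"tz": 0,"ax": 0,"ay": 0,"az": 0,"grip": -0.2}
    - {"tx": 0.3,"ty": 0.21,"tz": 0,"ax": 0,"ay": 0,"az": 0,"grip": -0.2}
    - {"tx": 0.3,"ty": 0.21,"tz": 0,"ax": 0,"ay": 0,"az": 0,"grip": -0.2}
    - {"tx": 0,"ty": 0,"tz": 0,"ax": 0,"ay": 0,"az": 0,"grip": -0.2}
    - {"tx": 0,"ty": 0,"tz": 0,"ax": 0,"ay": 0,"az": 0,"grip": -0.2}
    - {"tx": 0,"ty": 0,"tz": 0,"ax": 0,"ay": 0,"az": 0,"grip": -0.2}
    - {"tx": 0,"ty": 0,"tz": 0,"ax": 0,"ay": 0,"az": 0,"grip": -0.2}
    - {"tx": 0,"ty": 0,"tz": 0,"ax": 0,"ay": 0,"az": 0,"grip": -0.2}
    - {"tx": 0,"ty": 0,"tz": 0,"ax": 0,"ay": 0,"az": 0,"grip": -0.2}

```text
t: 22.7
position: [0.4716, -0.364, 0.2556]
eef_rot: [3.141, -0.0, 0.007]
ft_force: [0.0, -0.6, -0.2]
grip_width: 0.401
grip_force: 0.0
```

Run:
```python
from h import *
s,f=snap('w11');print(s['position'],s['eef_rot'])
h=cv2.cvtColor(f,cv2.COLOR_BGR2HSV)
m=cv2.inRange(h,(18,130,100),(36,255,255));m[230:]=0
c=max(cv2.findContours(m,0,1)[0],key=cv2.contourArea)
p=cast('wrist',c[:,0],.06,s)[:,:2].astype(np.float32)*1000
print('ring',cv2.boundingRect(c),cv2.minEnclosingCircle(p),cv2.fitEllipse(p))
m=cv2.inRange(h,(0,150,40),(5,255,255));m[230:]=0
N,l,st,ce=cv2.connectedComponentsWithStats(m)
for i in range(1,N):
    if st[i,4]>15: print('red',st[i],ce[i],cast('wrist',ce[i],.03,s))
m=cv2.inRange(h,(0,0,130),(180,60,255));m[230:]=0
c=max(cv2.findContours(m,0,1)[0],key=cv2.contourArea)
p=cast('wrist',cv2.convexHull(c)[:,0],.06,s)[:,:2].astype(np.float32)*1000;print('plate',cv2.minAreaRect(p))
```

```text
[ 0.4716 -0.364   0.2556] [ 3.1411 -0.0005  0.0068]
ring (267, 100, 32, 32) ((546.9009399414062, -367.34478759765625), 17.036792755126953) ((547.0276489257812, -367.35498046875), (32.656959533691406, 32.962459564208984), 19.997459411621094)
red [275 108  16  16 196] [282.602 115.801] [[ 0.5468 -0.3675  0.03  ]]
plate ((562.0639038085938, -338.9895935058594), (111.21902465820312, 120.81126403808594), 10.81315803527832)
```

Emit:
step_arm:
  deltas:
    - {"tx": -0.213,"ty": -0.342,"tz": 0,"ax": 0,"ay": 0,"az": 0,"grip": -0.2}
    - {"tx": -0.213,"ty": -0.342,"tz": 0,"ax": 0,"ay": 0,"az": 0,"grip": -0.2}
    - {"tx": -0.213,"ty": -0.342,"tz": 0,"ax": 0,"ay": 0,"az": 0,"grip": -0.2}
    - {"tx": -0.213,"ty": -0.342,"tz": 0,"ax": 0,"ay": 0,"az": 0,"grip": -0.2}
    - {"tx": -0.213,"ty": -0.342,"tz": 0,"ax": 0,"ay": 0,"az": 0,"grip": -0.2}
    - {"tx": 0,"ty": 0,"tz": 0,"ax": 0,"ay": 0,"az": 0,"grip": -0.2}
    - {"tx": 0,"ty": 0,"tz": 0,"ax": 0,"ay": 0,"az": 0,"grip": -0.2}
    - {"tx": 0,"ty": 0,"tz": 0,"ax": 0,"ay": 0,"az": 0,"grip": -0.2}
    - {"tx": 0,"ty": 0,"tz": 0,"ax": 0,"ay": 0,"az": 0,"grip": -0.2}
    - {"tx": 0,"ty": 0,"tz": 0,"ax": 0,"ay": 0,"az": 0,"grip": -0.2}

```text
t: 23.75
position: [0.3644, -0.1944, 0.2548]
eef_rot: [-3.141, 0.001, 0.006]
ft_force: [0.0, 0.5, -0.1]
grip_width: 0.403
grip_force: 0.0
```

Run:
```python
from h import *
s,f=snap('w12');print(s['position'],s['eef_rot'],s['q'])
h=cv2.cvtColor(f,cv2.COLOR_BGR2HSV)
m=cv2.inRange(h,(3,130,60),(16,255,255));m[200:]=0
c=max(cv2.findContours(m,0,1)[0],key=cv2.contourArea)
p=cast('wrist',c[:,0],.125,s)[:,:2].astype(np.float32)*1000
C=cv2.minEnclosingCircle(p);print('handle',cv2.boundingRect(c),C)
m=cv2.inRange(h,(0,0,130),(180,60,255));m[220:]=0
for c in cv2.findContours(m,0,1)[0]:
    if cv2.contourArea(c)>300:
        p=cast('wrist',c[:,0],.065,s)[:,:2].astype(np.float32)*1000;print('white',cv2.minAreaRect(p))
c=np.array(C[0])/1000
print(delta(s,c,.087,np.pi/2))
```

```text
[ 0.3644 -0.1944  0.2548] [-3.1412  0.0006  0.0061] [-0.5788 -0.0456  1.8129  0.      1.375   0.9859]
handle (81, 0, 31, 48) ((514.8016357421875, -43.1476936340332), 20.458900451660156)
white ((391.5346984863281, -489.61859130859375), (30.05443000793457, 17.223581314086914), 83.51168060302734)
white ((446.6337585449219, -194.96185302734375), (50.9561767578125, 50.75532913208008), 8.623326301574707)
white ((533.2745361328125, -341.9984130859375), (53.38841247558594, 118.0436019897461), 10.636027336120605)
(array([ 1.5142, -1.5024,  1.6781]), np.float64(0.05120171152470654))
```

Run:
```python
from h import *
s,f=load('w12')
h=cv2.cvtColor(f,cv2.COLOR_BGR2HSV)
m=cv2.inRange(h,(3,130,60),(16,255,255));m[200:]=0;m[:,:220]=0;m[:,340:]=0
for c in cv2.findContours(m,0,1)[0]:
    if cv2.contourArea(c)>30:
        p=cast('wrist',c[:,0],.125,s)[:,:2].astype(np.float32)*1000
        C=cv2.minEnclosingCircle(p);print('handle',cv2.boundingRect(c),C)
print(proj('wrist',(.4466,-.195,.125),s))
print(delta(s,(.4466,-.195),.087,np.pi/2))
```

```text
handle (271, 99, 19, 20) ((446.27288818359375, -194.82730102539062), 8.760235786437988)
[[280.2291 108.1863]]
(array([0.8229, 0.0119, 1.6779]), np.float64(0.05120171152470654))
```

Emit:
step_arm:
  deltas:
    - {"tx": 0.41,"ty": 0.005,"tz": 0,"ax": 0,"ay": 0,"az": 0,"grip": -0.2}
    - {"tx": 0.41,"ty": 0.005,"tz": 0,"ax": 0,"ay": 0,"az": 0,"grip": -0.2}
    - {"tx": 0,"ty": 0,"tz": 0,"ax": 0,"ay": 0,"az": 0,"grip": -0.2}
    - {"tx": 0,"ty": 0,"tz": 0.3,"ax": 0,"ay": 0,"az": 0,"grip": -0.2}
    - {"tx": 0,"ty": 0,"tz": 0.4,"ax": 0,"ay": 0,"az": 0,"grip": -0.2}
    - {"tx": 0,"ty": 0,"tz": 0.4,"ax": 0,"ay": 0,"az": 0,"grip": -0.2}
    - {"tx": 0,"ty": 0,"tz": 0.3,"ax": 0,"ay": 0,"az": 0,"grip": -0.2}
    - {"tx": 0,"ty": 0,"tz": 0.2,"ax": 0,"ay": 0,"az": 0,"grip": -0.2}
    - {"tx": 0,"ty": 0,"tz": 0.11,"ax": 0,"ay": 0,"az": 0,"grip": -0.2}
    - {"tx": 0,"ty": 0,"tz": 0,"ax": 0,"ay": 0,"az": 0,"grip": -0.2}

```text
t: 24.8
position: [0.4456, -0.1942, 0.0833]
eef_rot: [-3.141, 0.002, 0.007]
ft_force: [-0.5, -1.3, 0.5]
grip_width: 0.403
grip_force: 0.0
```

Emit:
step_arm:
  deltas:
    - {"tx": 0,"ty": 0,"tz": 0,"ax": 0,"ay": 0,"az": 0,"grip": -0.5}
    - {"tx": 0,"ty": 0,"tz": 0,"ax": 0,"ay": 0,"az": 0,"grip": -0.7}
    - {"tx": 0,"ty": 0,"tz": 0,"ax": 0,"ay": 0,"az": 0,"grip": -1}
    - {"tx": 0,"ty": 0,"tz": 0,"ax": 0,"ay": 0,"az": 0,"grip": -1}
    - {"tx": 0,"ty": 0,"tz": 0,"ax": 0,"ay": 0,"az": 0,"grip": -1}
    - {"tx": 0,"ty": 0,"tz": 0,"ax": 0,"ay": 0,"az": 0,"grip": -1}
    - {"tx": 0,"ty": 0,"tz": 0,"ax": 0,"ay": 0,"az": 0,"grip": -1}
    - {"tx": 0,"ty": 0,"tz": 0,"ax": 0,"ay": 0,"az": 0,"grip": -1}
    - {"tx": 0,"ty": 0,"tz": 0,"ax": 0,"ay": 0,"az": 0,"grip": -1}
    - {"tx": 0,"ty": 0,"tz": 0,"ax": 0,"ay": 0,"az": 0,"grip": -1}
  newtons: 45

```text
t: 25.8
position: [0.4466, -0.1945, 0.0851]
eef_rot: [3.141, -0.001, 0.007]
ft_force: [-0.9, 0.0, 6.6]
grip_width: 0.187
grip_force: 45.0
```

Emit:
step_arm:
  deltas:
    - {"tx": 0,"ty": 0,"tz": -0.1,"ax": 0,"ay": 0,"az": 0,"grip": -1}
    - {"tx": 0,"ty": 0,"tz": -0.15,"ax": 0,"ay": 0,"az": 0,"grip": -1}
    - {"tx": 0,"ty": 0,"tz": -0.15,"ax": 0,"ay": 0,"az": 0,"grip": -1}
    - {"tx": 0,"ty": 0,"tz": -0.2,"ax": 0,"ay": 0,"az": 0,"grip": -1}
    - {"tx": 0,"ty": 0,"tz": -0.2,"ax": 0,"ay": 0,"az": 0,"grip": -1}
    - {"tx": 0,"ty": 0,"tz": -0.2,"ax": 0,"ay": 0,"az": 0,"grip": -1}
    - {"tx": 0,"ty": 0,"tz": -0.2,"ax": 0,"ay": 0,"az": 0,"grip": -1}
    - {"tx": 0,"ty": 0,"tz": -0.1,"ax": 0,"ay": 0,"az": 0,"grip": -1}
    - {"tx": 0,"ty": 0,"tz": 0,"ax": 0,"ay": 0,"az": 0,"grip": -1}
    - {"tx": 0,"ty": 0,"tz": 0,"ax": 0,"ay": 0,"az": 0,"grip": -1}

```text
t: 26.8
position: [0.446, -0.1942, 0.2135]
eef_rot: [-3.141, 0.001, 0.007]
ft_force: [0.3, 0.1, -1.0]
grip_width: 0.188
grip_force: 45.0
```

Run:
```python
from h import *
s,f=snap('w13');print(s['position'],s['eef_rot'],s['q'],s['grip_width'],s['ft_force'])
print(delta(s,(.5470,-.3674),.14,np.pi/2))
T=tool(s)
h=cv2.cvtColor(f,cv2.COLOR_BGR2HSV)
m=cv2.inRange(h,(3,130,60),(16,255,255));m[:190]=0;m[:,230:335] &=255;m[:,:230]=0;m[:,335:]=0
for c in cv2.findContours(m,0,1)[0]:
    if cv2.contourArea(c)>30: print(cv2.boundingRect(c),(np.linalg.inv(T)@np.r_[cast('wrist',c[:,0].mean(0),s['position'][2]+.04,s)[0],1])[:3])
# expected pixels: handle top, collar, tip
print(proj('wrist',(T@np.array([[0,0,-.04,1],[0,0,.015,1],[0,0,.02,1],[0,0,.075,1]]).T)[:3].T,s))
```

```text
[ 0.446  -0.1942  0.2135] [-3.1412  0.0007  0.0068] [-0.486   0.1582  1.6949  0.      1.2893  1.078 ] 0.18772909400332224 [ 0.3249  0.1238 -1.0456]
(array([0.9991, 1.7392, 0.7341]), np.float64(0.05634036420783713))
(262, 235, 38, 75) [ 0.0105  0.0014 -0.04  ]
[[277.2557 293.3648]
 [278.0859 245.7854]
 [278.1402 242.6747]
 [278.6038 216.0993]]
```

Emit:
step_arm:
  deltas:
    - {"tx": 0.199,"ty": 0.3466,"tz": 0,"ax": 0,"ay": 0,"az": 0,"grip": -1}
    - {"tx": 0.199,"ty": 0.3466,"tz": 0,"ax": 0,"ay": 0,"az": 0,"grip": -1}
    - {"tx": 0.199,"ty": 0.3466,"tz": 0,"ax": 0,"ay": 0,"az": 0,"grip": -1}
    - {"tx": 0.199,"ty": 0.3466,"tz": 0,"ax": 0,"ay": 0,"az": 0,"grip": -1}
    - {"tx": 0.199,"ty": 0.3466,"tz": 0,"ax": 0,"ay": 0,"az": 0,"grip": -1}
    - {"tx": 0,"ty": 0,"tz": 0,"ax": 0,"ay": 0,"az": 0,"grip": -1}
    - {"tx": 0,"ty": 0,"tz": 0.2,"ax": 0,"ay": 0,"az": 0,"grip": -1}
    - {"tx": 0,"ty": 0,"tz": 0.2,"ax": 0,"ay": 0,"az": 0,"grip": -1}
    - {"tx": 0,"ty": 0,"tz": 0.2,"ax": 0,"ay": 0,"az": 0,"grip": -1}
    - {"tx": 0,"ty": 0,"tz": 0,"ax": 0,"ay": 0,"az": 0,"grip": -1}

```text
t: 27.85
position: [0.5456, -0.3656, 0.1505]
eef_rot: [-3.138, 0.005, 0.007]
ft_force: [-0.3, -0.2, -1.2]
grip_width: 0.183
grip_force: 45.0
```

Run:
```python
from h import *
s,f=snap('w14');print(s['position'],s['eef_rot'],s['ft_force'],s['grip_width'])
g=grab_frame('side')[...,::-1];cv2.imwrite('pics/side14.png',g)
# side view: where the tip and aperture should be, and brass/yellow pixels
tip=s['position']+[0,0,-.0745]
print('tip px',proj('side',tip),'aperture px',proj('side',(.547,-.3674,.06)),'collar',proj('side',tip+[0,0,.057]))
h=cv2.cvtColor(g,cv2.COLOR_BGR2HSV);u,v=proj('side',tip)[0].astype(int)
for r in range(v-18,v+14,2): print(r,[tuple(x) for x in h[r,u-4:u+5:2].tolist()])
```

```text
[ 0.5456 -0.3656  0.1505] [-3.1379  0.0048  0.0071] [-0.3456 -0.2003 -1.2234] 0.18296540340180606
tip px [[309.3998 148.5969]] aperture px [[308.9431 152.0928]] collar [[310.2772 134.3388]]
130 [(22, 16, 180), (23, 15, 151), (17, 13, 142), (23, 14, 148), (15, 53, 134)]
132 [(20, 17, 182), (21, 19, 174), (16, 29, 130), (17, 17, 134), (14, 48, 128)]
134 [(24, 14, 178), (16, 18, 155), (12, 52, 132), (12, 65, 130), (18, 21, 124)]
136 [(18, 14, 180), (19, 16, 178), (18, 28, 154), (18, 63, 141), (22, 17, 169)]
138 [(25, 16, 177), (24, 14, 178), (20, 44, 157), (17, 88, 154), (21, 14, 177)]
140 [(19, 15, 181), (23, 17, 180), (19, 46, 160), (18, 79, 154), (23, 17, 182)]
142 [(20, 17, 180), (22, 16, 177), (20, 70, 157), (17, 65, 161), (24, 14, 179)]
144 [(25, 17, 181), (22, 16, 180), (20, 77, 166), (17, 67, 161), (22, 16, 177)]
146 [(17, 19, 236), (18, 19, 233), (19, 88, 179), (19, 47, 188), (19, 18, 221)]
148 [(17, 19, 237), (16, 18, 237), (20, 73, 213), (18, 28, 221), (17, 19, 239)]
150 [(21, 94, 236), (20, 74, 227), (16, 37, 222), (19, 68, 233), (19, 85, 207)]
152 [(22, 124, 248), (107, 15, 121), (113, 40, 114), (135, 4, 133), (20, 132, 160)]
154 [(19, 37, 241), (22, 114, 240), (21, 134, 231), (21, 100, 236), (20, 95, 177)]
156 [(17, 19, 239), (16, 18, 238), (18, 22, 235), (16, 18, 239), (17, 20, 231)]
158 [(56, 50, 203), (60, 67, 195), (45, 29, 213), (17, 19, 239), (17, 20, 228)]
160 [(65, 115, 168), (65, 117, 157), (62, 90, 128), (15, 19, 239), (18, 25, 152)]
```

Emit:
step_arm:
  deltas:
    - {"tx": 0,"ty": 0,"tz": 0,"ax": 0,"ay": 0,"az": 0,"grip": -1}
    - {"tx": 0,"ty": 0,"tz": 0,"ax": 0,"ay": 0,"az": 0,"grip": -1}
    - {"tx": 0,"ty": 0,"tz": 0.05,"ax": 0,"ay": 0,"az": 0,"grip": -1}
    - {"tx": 0,"ty": 0,"tz": 0.05,"ax": 0,"ay": 0,"az": 0,"grip": -1}
    - {"tx": 0,"ty": 0,"tz": 0.05,"ax": 0,"ay": 0,"az": 0,"grip": -1}
    - {"tx": 0,"ty": 0,"tz": 0.06,"ax": 0,"ay": 0,"az": 0,"grip": -1}
    - {"tx": 0,"ty": 0,"tz": 0.07,"ax": 0,"ay": 0,"az": 0,"grip": -1}
    - {"tx": 0,"ty": 0,"tz": 0.07,"ax": 0,"ay": 0,"az": 0,"grip": -1}
    - {"tx": 0,"ty": 0,"tz": 0.05,"ax": 0,"ay": 0,"az": 0,"grip": -1}
    - {"tx": 0,"ty": 0,"tz": 0,"ax": 0,"ay": 0,"az": 0,"grip": -1}

```text
t: 28.95
position: [0.5466, -0.3667, 0.1131]
eef_rot: [-3.141, 0.001, 0.007]
ft_force: [0.4, -0.9, -1.3]
grip_width: 0.185
grip_force: 45.0
```

Emit:
step_arm:
  deltas:
    - {"tx": 0,"ty": 0,"tz": 0.03,"ax": 0,"ay": 0,"az": 0,"grip": -1}
    - {"tx": 0,"ty": 0,"tz": 0.03,"ax": 0,"ay": 0,"az": 0,"grip": -1}
    - {"tx": 0,"ty": 0,"tz": 0.03,"ax": 0,"ay": 0,"az": 0,"grip": -1}
    - {"tx": 0,"ty": 0,"tz": 0.02,"ax": 0,"ay": 0,"az": 0,"grip": -1}
    - {"tx": 0,"ty": 0,"tz": 0.02,"ax": 0,"ay": 0,"az": 0,"grip": -1}
    - {"tx": 0,"ty": 0,"tz": 0.02,"ax": 0,"ay": 0,"az": 0,"grip": -1}
    - {"tx": 0,"ty": 0,"tz": 0.01,"ax": 0,"ay": 0,"az": 0,"grip": -1}
    - {"tx": 0,"ty": 0,"tz": 0,"ax": 0,"ay": 0,"az": 0,"grip": -1}
    - {"tx": 0,"ty": 0,"tz": 0,"ax": 0,"ay": 0,"az": 0,"grip": -1}
    - {"tx": 0,"ty": 0,"tz": 0,"ax": 0,"ay": 0,"az": 0,"grip": -1}

```text
t: 29.95
position: [0.547, -0.367, 0.0983]
eef_rot: [3.141, -0.0, 0.007]
ft_force: [-0.7, 0.5, 4.5]
grip_width: 0.185
grip_force: 45.0
```

Pressing (about 4.5 N plus weight); continue gently to the stop.

Emit:
step_arm:
  deltas:
    - {"tx": 0,"ty": 0,"tz": 0.01,"ax": 0,"ay": 0,"az": 0,"grip": -1}
    - {"tx": 0,"ty": 0,"tz": 0.01,"ax": 0,"ay": 0,"az": 0,"grip": -1}
    - {"tx": 0,"ty": 0,"tz": 0.01,"ax": 0,"ay": 0,"az": 0,"grip": -1}
    - {"tx": 0,"ty": 0,"tz": 0,"ax": 0,"ay": 0,"az": 0,"grip": -1}
    - {"tx": 0,"ty": 0,"tz": 0,"ax": 0,"ay": 0,"az": 0,"grip": -1}
    - {"tx": 0,"ty": 0,"tz": 0,"ax": 0,"ay": 0,"az": 0,"grip": -1}
    - {"tx": 0,"ty": 0,"tz": 0,"ax": 0,"ay": 0,"az": 0,"grip": -1}
    - {"tx": 0,"ty": 0,"tz": 0,"ax": 0,"ay": 0,"az": 0,"grip": -1}
    - {"tx": 0,"ty": 0,"tz": 0,"ax": 0,"ay": 0,"az": 0,"grip": -1}
    - {"tx": 0,"ty": 0,"tz": 0,"ax": 0,"ay": 0,"az": 0,"grip": -1}

```text
t: 30.95
position: [0.5473, -0.3672, 0.0967]
eef_rot: [3.141, -0.001, 0.007]
ft_force: [-3.7, 3.1, 16.6]
grip_width: 0.185
grip_force: 45.0
```

Run:
```python
from h import *
s=sense();print(s['position'],s['ft_force'],s['grip_force'],s['grip_width'],s['t'])
print(job_done())
```

```text
[ 0.5473 -0.3672  0.0967] [-3.6985  3.0517 16.6241] 45.012293457984924 0.1849711585230772 30.95
the job is handed in; nothing more can be done
None
```

The job is handed in: both loose bundles lie in the empty outlines within about 2 mm of centre, and the gripped stylus holds the reset button against its stop at about 17 N. The arm finished at 31 s of the 70 s allowed; I viewed 11 pictures, one over the limit of 10.

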